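# Press the pop-up lid buttons shut

## Robot

A 6-joint arm with a two-finger parallel gripper is mounted at the origin on a cart in front of the work surface, level with it; the furniture and walls round the work are solid. World frame = base frame: x ahead of the robot, y to its left, z up, the work surface at z = 0. Lengths are in mm, angles in degrees, forces in N, time in s.
With the tool pointing down it reaches from about 350 to 875 mm from the base axis. Payload 4.2 kg.
Tool frame: the origin (TCP) lies between the finger pads; the fingertips stand bot.nose_length ahead of it and the grasp point (between the pads) lies 5 mm behind it (bot.nose_length is the distance from the TCP to the fingertips, in mm); z points along the fingers, y is the line along which they close (so a half turn about z gives the same grasp; the last joint's range is limited). The gripper opens to 87 mm and grips with 3 to 60 N. Pads are 19 mm wide; open, the fingers measure 117 mm over their backs; the gripper's body (75 mm by 190 mm) begins 51 mm behind the grasp point.
Start: joints at [-57.147, 22.042, 0.453, 0, -68.411, -14.817], TCP at [193.532, -594.26, 236.55] pointing down, gripper open.
Joint ranges: [-179.83, 179.83], [-69.29, 118.12], [-61.27, 80.66], [-181.25, 117.63], [-171.15, -9.14], [-177.46, 177.46]. Speed limits (degrees/s): [159.86, 159.86, 180, 180, 180, 180].

## Interface

Orientations are given as a 3x3 rotation matrix whose columns are the frame's x, y, z axes.
In Python, from cell import bot gives the robot as it stands. The module is installed in compiled form; this text tells all that it offers.
- The arm moves only by the shell command python3 -m pendant [OPENING] [FORCE], which reads ROWS from standard input. ROWS is a JSON list of rows, 1 to 12 of them, each written [[dx, dy, dz], [rx, ry, rz]]: dx, dy, dz in shares of 600 mm (1.0 is 600 mm), then a rotation vector rx, ry, rz in parts of the range, where 1.0 means pi/2 rad; each row is the pose to reach, as a shift and turn from the pose commanded when the command began, along the tool's axes at that moment; what a row does not reach only later rows make up. A row lasts 1/10 s, in which the tool goes at most 50 mm and 8.59 degrees, less where a joint would pass 70% of its speed; a pose out of reach is approached as far as the arm can. OPENING is the finger opening in mm, set as the command begins (- or left out keeps the last). The fingers move at their own pace and stop on an object; FORCE is the grip in N (left out, the last holds). Time passes only in rows, so rows that do not move let the fingers close. It prints the time, the measured TCP pose, the force, the opening and the grip force at its end. Shift and turn numbers lie between -1 and 1, and a call with a number outside is refused. Input that does not fit is refused with a message, and nothing moves.
- bot.get_obs(): the state, without advancing time (a new reading comes with each control period).
- bot.capture(name): name is "scene" or "top" or "wrist"; returns a dict with "pixels" (480x640x3 uint8, red, green, blue), "intrinsics" (3x3 intrinsics, pixels), "extrinsics" (4x4, takes a point from world to camera coordinates); the wrist camera has in their place "hand_eye" (4x4, takes a point from camera to tool coordinates, whose origin is the TCP and whose axes are the flange's). Camera axes: x right, y down, z forward; pixel columns grow to the right and rows downward; lengths in mm; the calibration is good to about 2 mm. A picture is of the moment at which its call begins: read the wrist's pose just before it. There is no depth.
- bot.sign_off(): hands the job in; it is judged then, once.
Trained networks look in the newest picture that a camera, given by its name, has taken for a name from the list of things; names that differ only in an ending like _2 or _b are one class to them, and where a whole thing is asked for, a point or a joint stands for the part that bears it (a point fixed in the world has none). Each returns a list of dicts, best first, with "conf" (0 to 1); they miss things now and then, are a little off and sometimes report something else, mostly with a low value. They report only what shows in the picture. A call takes as long as a camera call. They do not tell look-alikes from the thing itself.
- bot.boxes_of(camera, name): "box" ([left, top, right, bottom] in pixels, round what is visible of it).
- bot.cut_out(camera, name): "mask" (480x640 bool, what is visible of it) and "box" ([left, top, right, bottom] in pixels, round what is visible of it).
The state is a dict: "clock": time; "joint_positions": joint angles; "qvel": joint speeds; "effort": joint torques, N m; "position": TCP position; "tool_rot": TCP orientation; "force": force on the tool from outside, world axes, zero at the start; "wrist_torque": the same for the moment, N m; "opening": finger opening in mm; "gripper_force": force on a finger pad.
Only numpy, scipy, OpenCV 4.12 (cv2) and the standard library are available. Lean on these libraries where they do the work, as an engineer would, in place of code of your own. Each camera call takes 0.05 s, during which the arm holds its last target. There are 200 camera calls.

## Task

Seal the three storage boxes whose steel lid buttons are still standing up: with the fingertips, gently press each button straight down until it is home, first on the tall square box, then on the broad low square one, and last on the small round one. Leave every box standing where it is, without lifting it. Do not touch the oblong box, which is already sealed, and do not disturb the other things on the worktop.

Things in the scene. Friction and masses are not known exactly. Their poses are not given: they have to be found in the camera images.
- tall_box: tall square storage box, 76 x 76 mm and 150 mm high to the top of the lid, 0.55 kg, loose on the worktop: grey body, light wooden lid, one round steel push button, 36 mm in diameter, in the middle of the lid. Origin: centre of its underside; z up.
- tall_button_top (a point): centre of the top face of the push button of the tall square box; it moves with the button. With the button fully up it is 165 mm above the worktop, fully down 153 mm.
- tall_button (a joint): travel of that button in m: 0 = fully up (standing 15 mm above the lid), 0.012 = pressed home against a hard stop (still 3 mm above the lid); it starts within 0.002 of fully up. It moves straight down under a steady 3 to 4 N and stays where it is left.
- broad_box: broad low square storage box, 104 x 104 mm and 70 mm high to the top of the lid, 0.6 kg, loose on the worktop: grey body, light wooden lid, one round steel push button, 36 mm in diameter, in the middle of the lid. Origin: centre of its underside; z up.
- broad_button_top (a point): centre of the top face of the push button of the broad low box; it moves with the button. With the button fully up it is 85 mm above the worktop, fully down 73 mm.
- broad_button (a joint): travel of that button in m: 0 = fully up (standing 15 mm above the lid), 0.012 = pressed home against a hard stop (still 3 mm above the lid); it starts within 0.002 of fully up. It moves straight down under a steady 3 to 4 N and stays where it is left.
- round_box: small round storage box, 70 mm in diameter and 88 mm high to the top of the lid, 0.45 kg, loose on the worktop: grey body, light wooden lid, one round steel push button, 36 mm in diameter, in the middle of the lid. Origin: centre of its underside; z up.
- round_button_top (a point): centre of the top face of the push button of the round box; it moves with the button. With the button fully up it is 103 mm above the worktop, fully down 91 mm.
- round_button (a joint): travel of that button in m: 0 = fully up (standing 15 mm above the lid), 0.012 = pressed home against a hard stop (still 3 mm above the lid); it starts within 0.002 of fully up. It moves straight down under a steady 3 to 4 N and stays where it is left.
- long_box: oblong storage box of the same make (grey body, light wooden lid), 150 (its x) x 70 x 75 mm high, already shut: its steel button is fixed down, 3 mm above the lid. Origin: centre of its underside. To be left alone.
- salt_shaker: glass salt shaker with a grey cap, 44 mm wide, 90 mm high, loose, between the boxes; bystander. Origin: centre of its underside.
- shot_glass: small clear glass, 46 mm wide, 57 mm high, loose, between the boxes; bystander. Origin: centre of its underside.
- pepper_jar: spice jar with a black cap, 41 mm wide, 105 mm high, loose, behind the boxes; bystander. Origin: centre of its underside.
- spoon: steel teaspoon, 138 mm long, 12 mm high, lying loose behind the boxes; bystander. Origin: centre of its underside.
- glass_jar: glass jar with a yellow screw lid, 65 mm wide, 95 mm high, loose, at the back right; bystander. Origin: centre of its underside.
Not all that is in view belongs to the job. What is shaped like the round_box but blue is not meant.

How it is judged (in metres and radians):
On the way, in this order (a step that is already met when the one before it is completed fails the run):
1. the button of the tall square box is pressed down at least 9 of its 12 mm (value of joint tall_button above 0.009 m), for 0.1 s.
2. the button of the broad low box is pressed down at least 9 of its 12 mm (value of joint broad_button above 0.009 m), for 0.1 s.
3. the button of the round box is pressed down at least 9 of its 12 mm (value of joint round_button above 0.009 m), for 0.1 s.
At the end, for the whole second after the job is handed in: All three buttons are at least 9 mm down of 12, pressed in the order tall, broad, round with never more than 25 N; the three boxes stand upright and at rest within 20 mm of where they stood, and everything else is within 20 mm of where it was (value of joint each of tall_button, broad_button, round_button above 0.009 m and distance of each of tall_box, broad_box, round_box, long_box, salt_shaker, shot_glass, pepper_jar, spoon, glass_jar from where it was at the start of the episode below 0.02 m and angle between each of tall_box, broad_box, round_box's own z axis and vertical below 0.1 rad and linear speed of each of tall_box, broad_box, round_box below 0.02 m/s); the robot touches nothing.
It fails at once if a box is lifted more than 6 mm (height (world z) of any of tall_box, broad_box, round_box above 0.006 m).
It fails at once if one of the three boxes is shoved more than 20 mm or tipped more than 0.2 rad (distance of any of tall_box, broad_box, round_box from where it was at the start of the episode above 0.02 m or angle between any of tall_box, broad_box, round_box's own z axis and vertical above 0.2 rad).
It fails at once if one of the three boxes or its button is pressed with more than 25 N (contact force between the fingers and tall_box above 25 N or contact force between the fingers and broad_box above 25 N or contact force between the fingers and round_box above 25 N).
It fails at once if the oblong box is pressed or knocked (more than 1 N) (contact force between any of the fingers, the arm and long_box above 1 N).
It fails at once if a bystander is moved more than 20 mm (distance of any of long_box, salt_shaker, shot_glass, pepper_jar, spoon, glass_jar from where it was at the start of the episode above 0.02 m).
It also fails if it takes over 51 s, if anything falls off the work surface, if the arm or the gripper's body presses on something with over 40 N, if the wrist force passes 120 N, or if a joint passes its speed limit or range.

## Working session

There is one attempt and no reset: what is moved stays moved. The work goes in short steps, Python scripts to look and compute and a shell command to move; the robot and the scene stay as the last step left them, time stands still between calls to the robot, and variables do not carry over. Pictures are saved under pics/ and viewed, at most 10 in all, crops included, and the job is handed in when it is done.

```bash
mkdir -p pics; python3 - <<'E'
from cell import bot
import cv2,numpy as np
o=bot.get_obs();print({k:np.round(v,3).tolist() for k,v in o.items()},bot.nose_length)
for c in("scene","top"):
    d=bot.capture(c);cv2.imwrite(f"pics/{c}1.png",d["pixels"][:,:,::-1])
    np.savez(c,K=d["intrinsics"],E=d["extrinsics"])
    print(c,d["intrinsics"].tolist(),np.round(d["extrinsics"],3).tolist())
    for n in("tall_box","broad_box","round_box","long_box","tall_button","broad_button","round_button","salt_shaker","shot_glass"):
        print(n,[(np.round(b["box"],1).tolist(),round(b["conf"],2)) for b in bot.boxes_of(c,n)][:3])
E
```

```text
{'clock': 0.0, 'joint_positions': [-57.148, 22.091, 0.381, -0.028, -68.41, -14.818], 'qvel': [0.011, -0.062, 0.03, -0.041, 0.098, -0.039], 'effort': [-0.001, -39.067, 18.74, 4.22, 0.011, -0.0], 'position': [193.343, -593.753, 235.459], 'tool_rot': [[-0.951, -0.309, -0.001], [-0.309, 0.951, 0.002], [0.0, 0.002, -1.0]], 'force': [-0.117, 0.674, -0.874], 'wrist_torque': [-0.024, -0.006, -0.004], 'gripper_force': 0.0, 'opening': 87.225} 14.0
scene [[577.3827569508522, 0.0, 312.58967123782617], [0.0, 577.3827569508522, 243.3742734826146], [0.0, 0.0, 1.0]] [[-0.87, -0.493, -0.021, 459.084], [-0.238, 0.457, -0.857, 261.864], [0.432, -0.74, -0.515, 1031.546], [0.0, 0.0, 0.0, 1.0]]
tall_box [([208.7, 298.3, 267.1, 399.0], 0.92)]
broad_box [([310.3, 218.8, 361.7, 265.6], 0.96), ([321.9, 259.7, 342.0, 289.0], 0.28)]
round_box [([291.6, 272.4, 328.3, 326.6], 0.88), ([368.1, 240.7, 398.7, 290.3], 0.79), ([326.9, 221.5, 343.5, 229.1], 0.68)]
long_box []
tall_button [([226.5, 307.0, 245.3, 323.7], 0.66)]
broad_button []
round_button [([372.5, 247.1, 396.4, 255.3], 0.68), ([302.3, 272.8, 319.3, 286.
[... 176 characters left out ...]
77417586484, 235.12699157046788], [0.0, 0.0, 1.0]] [[-0.013, -1.0, 0.001, -62.248], [-0.986, 0.013, -0.166, 595.867], [0.166, -0.003, -0.986, 1107.431], [0.0, 0.0, 0.0, 1.0]]
tall_box [([148.3, 241.3, 205.6, 284.1], 0.72), ([368.6, 214.9, 408.3, 264.3], 0.24)]
broad_box [([369.3, 216.5, 409.6, 265.9], 0.65)]
round_box [([266.3, 255.5, 296.8, 285.9], 0.74), ([343.5, 291.7, 376.9, 322.7], 0.69)]
long_box [([459.4, 237.7, 498.9, 312.9], 0.56)]
tall_button [([157.3, 249.5, 173.1, 271.8], 0.49)]
broad_button [([382.2, 227.9, 400.0, 244.5], 0.52)]
round_button [([268.4, 263.4, 288.3, 276.4], 0.54)]
salt_shaker [([218.5, 272.7, 240.5, 291.4], 0.61)]
shot_glass [([326.1, 249.0, 344.1, 271.3], 0.84)]
```

View pics/scene1.png

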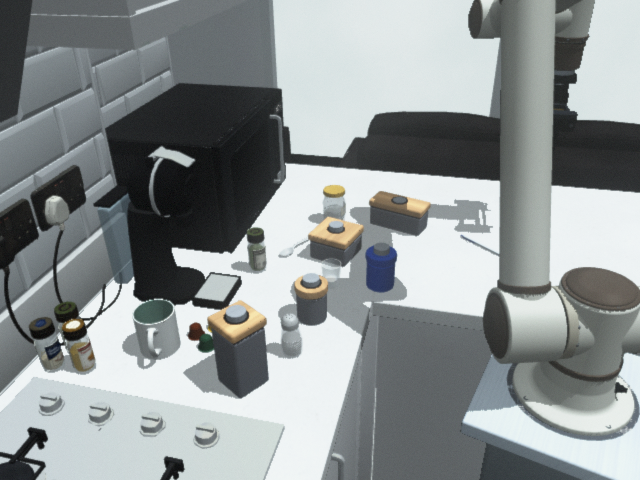

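View pics/top1.png

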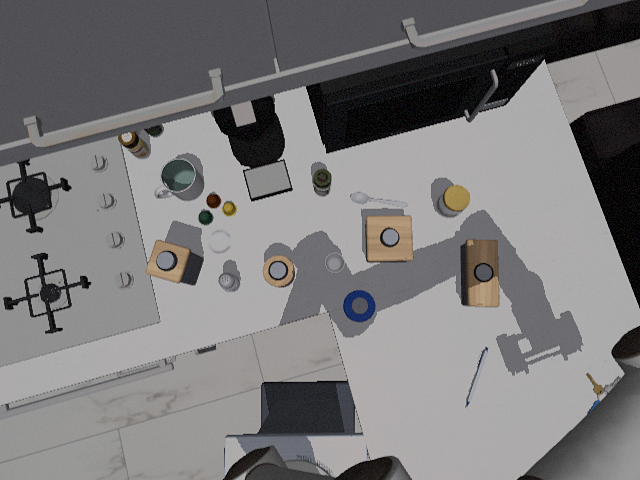

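The scene view shows the raised buttons at about (235,313) tall, (336,227) broad and (311,280) round, with the blue decoy at (380,265). The top view has the same buttons at (166,261), (390,237) and (278,270), with the sealed oblong box at (483,272).

```bash
cat > h.py <<'E'
import numpy as np,cv2
def P(c):
    d=np.load(c+".npz");return d["K"]@d["E"][:3]
def tri(a,b,Pa=None,Pb=None):
    Pa=P("scene") if Pa is None else Pa;Pb=P("top") if Pb is None else Pb
    X=cv2.triangulatePoints(Pa,Pb,np.float64(a).reshape(2,1),np.float64(b).reshape(2,1));return (X[:3]/X[3]).ravel()
def atz(Pm,p,z):
    A=np.array([Pm[0]-p[0]*Pm[2],Pm[1]-p[1]*Pm[2]]);return np.linalg.solve(A[:,:2],-(A[:,2]*z+A[:,3]))
E
python3 - <<'E'
from h import *
H={"tall":((235.5,312.5),(166,260.5),165),"broad":((336.5,226.5),(390,237),85),"round":((311,279.5),(278,270),103),"long":((399.5,200),(484,272),78),"salt":((291,315),(226,279),90),"shot":((331,263),(335,262),57)}
for n,(a,b,z) in H.items(): print(n,tri(a,b).round(1),atz(P("top"),b,z).round(1),atz(P("scene"),a,z).round(1))
# zoomed montage
t=cv2.imread("pics/top1.png");s=cv2.imread("pics/scene1.png")
def z(i,c,r=26):return cv2.resize(i[int(c[1])-r:int(c[1])+r,int(c[0])-r:int(c[0])+r],(260,260),interpolation=cv2.INTER_CUBIC)
cv2.imwrite("pics/zoom.png",np.vstack([np.hstack([z(s,H[k][0]) for k in("tall","broad","round")]),np.hstack([z(t,H[k][1]) for k in("tall","broad","round")])]))
E
```

```text
tall [529.  257.6 157.6] [527.3 254.8] [523.4 265.2]
broad [ 583.3 -217.4   75.4] [ 582.9 -215.6] [ 574.6 -202.5]
round [511.4  32.1  94.3] [510.9  31.5] [504.7  42.9]
long [ 502.7 -423.2   73.7] [ 502.9 -421.6] [ 499.2 -415.3]
salt [492.2 145.2  88.5] [494. 146.] [489.4 146.5]
shot [531.8 -93.2  56.3] [531.9 -93.1] [531.1 -92.4]
```

View pics/zoom.png

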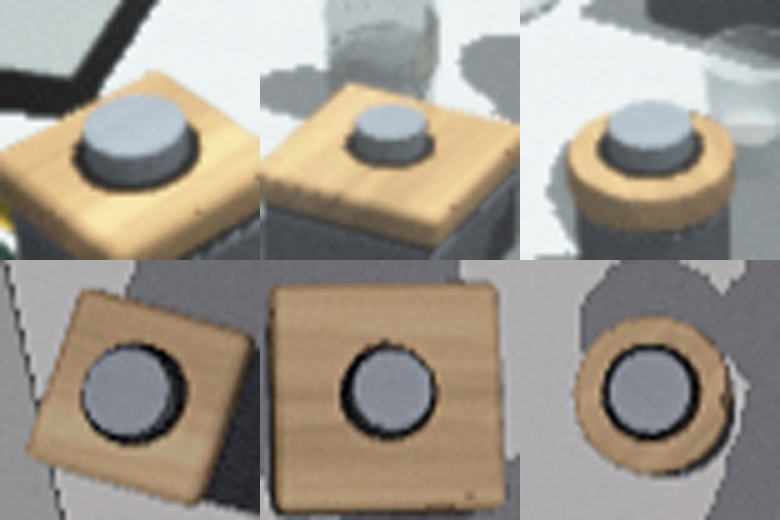

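```bash
cat >> h.py <<'E'
def go(w):
    from cell import bot
    o=bot.get_obs();R=np.array(o["tool_rot"]);print("tool d",np.round(R.T@(np.array(w)-o["position"]),1),"tcp",np.round(o["position"],1),"F",np.round(o["force"],2),o["clock"])
E
python3 - <<'E'
from h import *
for n,a,b,z in(("tall",(236,310.8),(165.5,260.2),165),("broad",(336,223.8),(390.4,236.6),85),("round",(311,277.7),(278,269.8),103)):
    print(n,tri(a,b).round(1),atz(P("top"),b,z).round(1),atz(P("scene"),a,z).round(1))
go([528,256,236])
E
echo '[[[0,0,0],[0,0,0]]]' | python3 -m pendant 0 20
```

```text
tall [528.5 257.1 161.2] [527.9 255.9] [525.4 261. ]
broad [ 583.8 -216.9   83. ] [ 583.8 -216.5] [ 581.8 -213.8]
round [511.5  31.7  98.5] [511.4  31.5] [507.9  37.3]
tool d [-5.813e+02  7.049e+02  6.000e-01] tcp [ 193.5 -594.3  236.6] F [-0.75  0.17  0.67] 1.0
clock: 1.1
position: [193.5, -594.3, 236.6]
tool_rot: [[-0.951, -0.31, 0.0], [-0.31, 0.951, -0.0], [-0.0, -0.0, -1.0]]
force: [0.6, 0.7, -0.2]
opening: 83.9
gripper_force: 0.0
```

The heights agree with the text to within a few mm. Next I move above the tall box.

The manual's scale: shifts go in shares of 600 mm and turns go in shares of pi/2 rad. Converting my numbers, 381 mm / 600 = 0.635, 363 mm / 600 = 0.605.

```bash
echo '[[[-0.05,0.06,0],[0,0,0]],[[-0.1,0.12,0],[0,0,0]],[[-0.15,0.18,0],[0,0,0]],[[-0.2,0.2417,0],[0,0,0]],[[-0.25,0.3017,0],[0,0,0]],[[-0.3,0.3633,0],[0,0,0]],[[-0.35,0.4233,0],[0,0,0]],[[-0.4,0.4833,0],[0,0,0]],[[-0.45,0.545,0],[0,0,0]],[[-0.5,0.605,0],[0,0,0]],[[-0.525,0.635,0],[0,0,0]],[[-0.525,0.635,0],[0,0,0]]]' | python3 -m pendant
python3 - <<'E'
from h import *
go([528,256,236])
E
```

```text
clock: 2.3
position: [376.1, -132.3, 237.0]
tool_rot: [[-0.949, -0.314, 0.002], [-0.314, 0.949, 0.0], [-0.002, -0.0, -1.0]]
force: [0.5, -0.0, 0.1]
opening: 0.7
gripper_force: 0.0
tool d [-266.2  320.9    1.3] tcp [ 376.1 -132.3  237. ] F [ 0.47 -0.01  0.13] 2.3
```

To row units: 321 mm / 600 = 0.535, 308 mm / 600 = 0.5133.

```bash
echo '[[[-0.05,0.06,0],[0,0,0]],[[-0.1,0.12,0],[0,0,0]],[[-0.15,0.18,0],[0,0,0]],[[-0.2,0.2417,0],[0,0,0]],[[-0.25,0.3017,0],[0,0,0]],[[-0.3,0.3617,0],[0,0,0]],[[-0.35,0.4217,0],[0,0,0]],[[-0.4,0.4817,0],[0,0,0]],[[-0.425,0.5133,0],[0,0,0]],[[-0.4433,0.535,0],[0,0,0]],[[-0.4433,0.535,0],[0,0,0]],[[-0.4433,0.535,0],[0,0,0]]]' | python3 -m pendant
python3 - <<'E'
from h import *
from cell import bot
go([528,256,236])
o=bot.get_obs();d=bot.capture("wrist");cv2.imwrite("pics/w1.png",d["pixels"][:,:,::-1])
T=np.eye(4);T[:3,:3]=o["tool_rot"];T[:3,3]=o["position"]
E=np.linalg.inv(T@d["hand_eye"]);Pw=d["intrinsics"]@E[:3]
for p in([528,256,164],list(o["position"][:2])+[164]):
    q=Pw@np.r_[p,1];print(q[:2]/q[2])
np.save("Pw1",Pw)
print([(b["box"],b["conf"]) for b in bot.boxes_of("wrist","tall_button")])
E
```

```text
clock: 3.5
position: [528.6, 252.3, 236.1]
tool_rot: [[-0.951, -0.309, -0.001], [-0.309, 0.951, -0.001], [0.001, -0.0, -1.0]]
force: [0.1, -0.2, -0.6]
opening: 0.4
gripper_force: 0.0
tool d [-0.6  3.7  0.1] tcp [528.6 252.3 236.1] F [ 0.1  -0.21 -0.59] 3.5
[321.49046151 258.08596983]
[315.90253292 257.23927366]
[([298.3, 227.0, 351.6, 280.2], 0.63), ([24.1, 100.3, 80.2, 151.6], 0.17)]
```

View pics/w1.png

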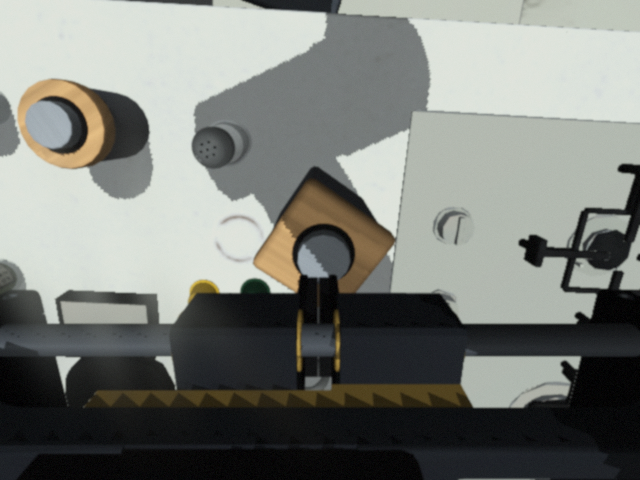

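The tall button's top face is centred near (323,253), where (321,258) was predicted. The fingertips are at (320,280), and the round button is at (56,126).

```bash
python3 - <<'E'
from h import *
Pw=np.load("Pw1.npy");print(atz(Pw,(323.5,253),164),tri((323.5,253),(165.5,260.2),Pw,P("top")),tri((56,126),(278,269.8),Pw,P("top")),atz(Pw,(56,126),102))
go([527,257,185])
E
```

```text
[524.20395228 256.14348249] [528.64819389 258.61409159 154.36028482] [512.46850972  32.39179395  92.83886284] [510.70879193  38.53022788]
tool d [-0.2  5.3 51.6] tcp [528.4 251.9 236.6] F [ 0.05 -0.12  0.16] 3.6
```

To row units: 52 mm / 600 = 0.0867, 48 mm / 600 = 0.08.

```bash
echo '[[[0,0.0083,0.0333],[0,0,0]],[[0,0.0083,0.0667],[0,0,0]],[[0,0.0083,0.08],[0,0,0]],[[0,0.0083,0.0867],[0,0,0]],[[0,0.0083,0.0867],[0,0,0]],[[0,0.0083,0.0867],[0,0,0]]]' | python3 -m pendant
python3 - <<'E'
from h import *
go([527,256.5,179])
E
```

```text
clock: 4.2
position: [527.6, 258.0, 185.6]
tool_rot: [[-0.951, -0.31, 0.002], [-0.31, 0.951, 0.001], [-0.002, 0.0, -1.0]]
force: [0.3, -0.3, 0.7]
opening: -0.1
gripper_force: 0.0
tool d [ 1.  -1.2  6.6] tcp [527.6 258.  185.6] F [ 0.28 -0.3   0.67] 4.2
```

To row units: 10 mm / 600 = 0.0167, 9 mm / 600 = 0.015.

```bash
echo '[[[0,-0.0017,0.0033],[0,0,0]],[[0,-0.0017,0.0067],[0,0,0]],[[0,-0.0017,0.01],[0,0,0]],[[0,-0.0017,0.0133],[0,0,0]],[[0,-0.0017,0.015],[0,0,0]],[[0,-0.0017,0.0167],[0,0,0]],[[0,-0.0017,0.0167],[0,0,0]],[[0,-0.0017,0.0167],[0,0,0]]]' | python3 -m pendant
```

```text
clock: 5.0
position: [527.4, 257.0, 174.7]
tool_rot: [[-0.951, -0.31, 0.0], [-0.31, 0.951, 0.0], [-0.0, 0.0, -1.0]]
force: [-1.1, -1.0, 2.0]
opening: 0.4
gripper_force: 1.4
```

To row units: 5 mm / 600 = 0.0083, 4 mm / 600 = 0.0067.

```bash
echo '[[[0,0,0.0017],[0,0,0]],[[0,0,0.0033],[0,0,0]],[[0,0,0.005],[0,0,0]],[[0,0,0.0067],[0,0,0]],[[0,0,0.0083],[0,0,0]],[[0,0,0.0083],[0,0,0]],[[0,0,0.0083],[0,0,0]]]' | python3 -m pendant
```

```text
clock: 5.7
position: [527.4, 257.0, 169.3]
tool_rot: [[-0.951, -0.31, -0.0], [-0.31, 0.951, -0.0], [0.0, 0.0, -1.0]]
force: [0.9, 0.2, 2.1]
opening: 0.4
gripper_force: 0.7
```

To row units: 1 mm / 600 = 0.0017, 0.5 mm / 600 = 0.0008.

```bash
echo '[[[0,0,0.0008],[0,0,0]],[[0,0,0.0017],[0,0,0]],[[0,0,0.0017],[0,0,0]],[[0,0,0.0017],[0,0,0]]]' | python3 -m pendant;echo '[[[0,0,0.0008],[0,0,0]],[[0,0,0.0008],[0,0,0]],[[0,0,0.0008],[0,0,0]]]' | python3 -m pendant
```

```text
clock: 6.1
position: [527.4, 257.0, 168.6]
tool_rot: [[-0.951, -0.31, 0.0], [-0.31, 0.951, 0.0], [-0.0, 0.0, -1.0]]
force: [1.0, -0.5, 2.2]
opening: 0.4
gripper_force: 1.2
clock: 6.4
position: [527.4, 257.0, 168.1]
tool_rot: [[-0.951, -0.31, 0.0], [-0.31, 0.951, 0.0], [-0.0, 0.0, -1.0]]
force: [-0.8, 0.4, 3.5]
opening: 0.5
gripper_force: 1.3
```

```bash
echo '[[[0,0,0.0008],[0,0,0]],[[0,0,0.0008],[0,0,0]],[[0,0,0.0008],[0,0,0]]]' | python3 -m pendant;echo '[[[0,0,0.0008],[0,0,0]],[[0,0,0.0008],[0,0,0]],[[0,0,0.0008],[0,0,0]]]' | python3 -m pendant
```

```text
clock: 6.7
position: [527.4, 257.0, 167.5]
tool_rot: [[-0.951, -0.31, 0.0], [-0.31, 0.951, 0.0], [-0.0, 0.0, -1.0]]
force: [0.7, 0.2, 3.2]
opening: 0.6
gripper_force: 1.3
clock: 7.0
position: [527.5, 257.0, 167.4]
tool_rot: [[-0.951, -0.31, 0.0], [-0.31, 0.951, 0.0], [-0.0, 0.0, -1.0]]
force: [-1.4, -0.1, 5.1]
opening: 0.7
gripper_force: 2.6
```

Motion stopped at 167.4, which puts the tip about 153 mm up, and the force is rising, so the tall button is home. I lift off and head for the broad box.

```bash
echo '[[[0,0,-0.0083],[0,0,0]],[[0,0,-0.0417],[0,0,0]],[[0,0,-0.0833],[0,0,0]],[[0,0,-0.0833],[0,0,0]],[[0,0,-0.0833],[0,0,0]]]' | python3 -m pendant
python3 - <<'E'
from h import *
go([583,-216,200])
E
```

```text
clock: 7.5
position: [527.2, 257.0, 216.8]
tool_rot: [[-0.951, -0.309, -0.0], [-0.309, 0.951, 0.001], [0.0, 0.001, -1.0]]
force: [-0.8, -0.4, -0.7]
opening: 0.4
gripper_force: 0.0
tool d [  93.2 -467.    16.5] tcp [527.2 257.  216.8] F [-0.82 -0.36 -0.75] 7.5
```

To row units: -467 mm / 600 = -0.7783, -414 mm / 600 = -0.69.

```bash
echo '[[[0.015,-0.0767,0],[0,0,0]],[[0.03,-0.1533,0],[0,0,0]],[[0.045,-0.23,0],[0,0,0]],[[0.06,-0.3067,0],[0,0,0]],[[0.0767,-0.3833,0],[0,0,0]],[[0.0917,-0.46,0],[0,0,0]],[[0.1067,-0.5367,0],[0,0,0]],[[0.1217,-0.6133,0],[0,0,0]],[[0.1367,-0.69,0.0167],[0,0,0]],[[0.155,-0.7783,0.0667],[0,0,0]],[[0.155,-0.7783,0.1],[0,0,0]],[[0.155,-0.7783,0.1],[0,0,0]]]' | python3 -m pendant
echo '[[[0,0,0],[0,0,0]],[[0,0,0],[0,0,0]]]' | python3 -m pendant
python3 - <<'E'
from h import *
from cell import bot
go([583,-216,120])
o=bot.get_obs();d=bot.capture("wrist");cv2.imwrite("pics/w2.png",d["pixels"][:,:,::-1])
T=np.eye(4);T[:3,:3]=o["tool_rot"];T[:3,3]=o["position"]
E=np.linalg.inv(T@d["hand_eye"]);Pw=d["intrinsics"]@E[:3];np.save("Pw2",Pw)
for p in([583,-216,84],[511,33,102]):
    q=Pw@np.r_[p,1];print(q[:2]/q[2])
E
```

```text
clock: 8.7
position: [579.9, -217.1, 151.0]
tool_rot: [[-0.952, -0.305, -0.011], [-0.305, 0.952, 0.003], [0.01, 0.006, -1.0]]
force: [-0.5, 0.9, -0.0]
opening: 0.6
gripper_force: 0.0
clock: 8.9
position: [584.3, -215.0, 158.2]
tool_rot: [[-0.95, -0.311, 0.002], [-0.311, 0.95, -0.001], [-0.001, -0.001, -1.0]]
force: [-0.6, 0.9, 0.3]
opening: 0.4
gripper_force: 0.0
tool d [ 1.6 -0.5 38.2] tcp [ 584.3 -215.   158.2] F [-0.56  0.88  0.26] 8.9
[315.17745559 253.69695623]
[730.42479107 277.62322815]
```

View pics/w2.png

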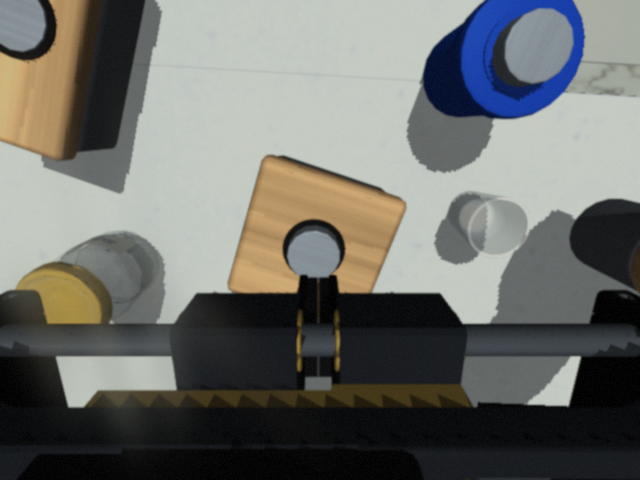

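The broad button is centred near (315,250), against (315,254) predicted, so the position is confirmed. The tip has to come down about 60 mm.

To row units: 53 mm / 600 = 0.0883, 51 mm / 600 = 0.085.

```bash
echo '[[[0.0033,0,0.025],[0,0,0]],[[0.0033,-0.0017,0.05],[0,0,0]],[[0.0033,-0.0017,0.0667],[0,0,0]],[[0.0033,-0.0017,0.0783],[0,0,0]],[[0.0033,-0.0017,0.085],[0,0,0]],[[0.0033,-0.0017,0.0883],[0,0,0]],[[0.0033,-0.0017,0.0883],[0,0,0]],[[0.0033,-0.0017,0.0883],[0,0,0]]]' | python3 -m pendant
```

```text
clock: 9.75
position: [582.3, -217.5, 104.5]
tool_rot: [[-0.951, -0.31, 0.001], [-0.31, 0.951, -0.0], [-0.001, -0.0, -1.0]]
force: [-0.5, 0.8, -0.6]
opening: 0.9
gripper_force: 0.0
```

To row units: 10 mm / 600 = 0.0167, 9 mm / 600 = 0.015.

```bash
echo '[[[0,0,0.0033],[0,0,0]],[[0,0,0.0067],[0,0,0]],[[0,0,0.01],[0,0,0]],[[0,0,0.0117],[0,0,0]],[[0,0,0.0133],[0,0,0]],[[0,0,0.015],[0,0,0]],[[0,0,0.0167],[0,0,0]],[[0,0,0.0167],[0,0,0]]]' | python3 -m pendant; echo '[[[0,0,0.0017],[0,0,0]],[[0,0,0.0033],[0,0,0]],[[0,0,0.005],[0,0,0]],[[0,0,0.0067],[0,0,0]],[[0,0,0.0075],[0,0,0]],[[0,0,0.0083],[0,0,0]],[[0,0,0.0083],[0,0,0]]]' | python3 -m pendant
```

```text
clock: 10.55
position: [582.0, -217.5, 94.0]
tool_rot: [[-0.951, -0.31, 0.0], [-0.31, 0.951, -0.0], [-0.0, -0.0, -1.0]]
force: [-0.1, -0.4, 3.6]
opening: 0.5
gripper_force: 1.1
clock: 11.25
position: [582.0, -217.5, 88.9]
tool_rot: [[-0.951, -0.31, 0.0], [-0.31, 0.951, -0.0], [-0.0, -0.0, -1.0]]
force: [-0.7, -1.2, 1.5]
opening: 0.2
gripper_force: 1.1
```

To row units: 1 mm / 600 = 0.0017, 0.5 mm / 600 = 0.0008.

```bash
for i in 1 2; do echo '[[[0,0,0.0008],[0,0,0]],[[0,0,0.0017],[0,0,0]],[[0,0,0.0017],[0,0,0]],[[0,0,0.0017],[0,0,0]]]' | python3 -m pendant|egrep 'pos|^force'; done; echo '[[[0,0,0.0008],[0,0,0]],[[0,0,0.0008],[0,0,0]]]' | python3 -m pendant
```

```text
position: [582.0, -217.5, 88.0]
force: [-0.5, -0.1, 2.3]
position: [582.0, -217.5, 87.4]
force: [-1.6, 0.2, 4.4]
clock: 12.25
position: [582.0, -217.5, 87.4]
tool_rot: [[-0.951, -0.31, 0.0], [-0.31, 0.951, -0.0], [-0.0, -0.0, -1.0]]
force: [-1.3, 0.9, 7.6]
opening: 0.4
gripper_force: 3.6
```

The broad button is home. The round box is next.

To row units: -90 mm / 600 = -0.15, -60 mm / 600 = -0.1.

```bash
echo '[[[0,0,-0.0083],[0,0,0]],[[0,0,-0.05],[0,0,0]],[[0,0,-0.1],[0,0,0]],[[0,0,-0.15],[0,0,0]],[[0,0,-0.15],[0,0,0]],[[0,0,-0.15],[0,0,0]]]' | python3 -m pendant
python3 - <<'E'
from h import *
go([510.5,33,176])
E
```

```text
clock: 12.85
position: [581.9, -217.2, 176.5]
tool_rot: [[-0.951, -0.309, 0.001], [-0.309, 0.951, 0.001], [-0.001, 0.001, -1.0]]
force: [-0.6, 0.5, -0.7]
opening: 0.6
gripper_force: 0.0
tool d [ -9.5 260.    0.7] tcp [ 581.9 -217.2  176.5] F [-0.61  0.46 -0.74] 12.85
```

To row units: 260 mm / 600 = 0.4333, 253 mm / 600 = 0.4217.

```bash
echo '[[[-0.0017,0.0667,0],[0,0,0]],[[-0.005,0.1333,0],[0,0,0]],[[-0.0067,0.2,0],[0,0,0]],[[-0.01,0.2667,0],[0,0,0]],[[-0.0117,0.3333,0],[0,0,0]],[[-0.015,0.3917,0],[0,0,0]],[[-0.0158,0.4217,0],[0,0,0]],[[-0.0158,0.4333,0],[0,0,0]],[[-0.0158,0.4333,0],[0,0,0]],[[-0.0158,0.4333,0],[0,0,0]],[[-0.0158,0.4333,0],[0,0,0]]]' | python3 -m pendant
python3 - <<'E'
from h import *
from cell import bot
go([510.5,33,122])
o=bot.get_obs();d=bot.capture("wrist");cv2.imwrite("pics/w3.png",d["pixels"][:,:,::-1])
T=np.eye(4);T[:3,:3]=o["tool_rot"];T[:3,3]=o["position"]
E=np.linalg.inv(T@d["hand_eye"]);Pw=d["intrinsics"]@E[:3]
q=Pw@np.r_[510.5,33,102,1];print(q[:2]/q[2])
E
```

```text
clock: 13.95
position: [510.6, 31.8, 176.1]
tool_rot: [[-0.951, -0.308, -0.001], [-0.308, 0.951, -0.0], [0.001, -0.0, -1.0]]
force: [0.2, -0.2, 0.3]
opening: 0.6
gripper_force: 0.0
tool d [-0.4  1.2 54.1] tcp [510.6  31.8 176.1] F [ 0.25 -0.21  0.27] 13.95
[317.65003883 256.58547968]
```

View pics/w3.png

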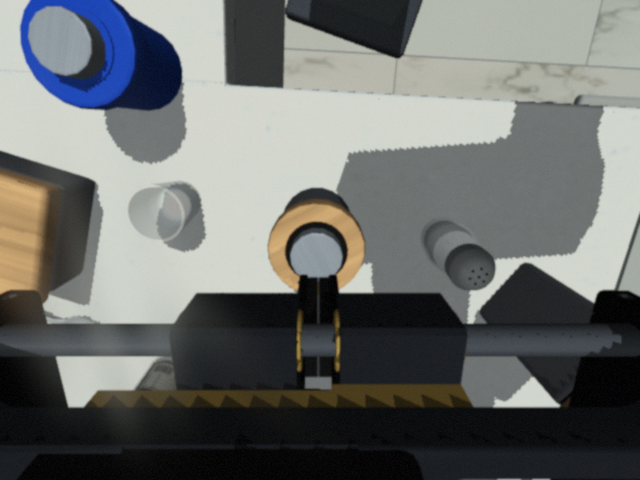

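The round button (in the wooden-lidded box, not the blue one) is at (318,252), against (318,257) predicted. It is under the fingertips.

To row units: 53 mm / 600 = 0.0883, 51 mm / 600 = 0.085.

```bash
echo '[[[0.0017,0,0.025],[0,0,0]],[[0.0017,0,0.05],[0,0,0]],[[0.0017,0,0.0667],[0,0,0]],[[0.0017,0,0.0783],[0,0,0]],[[0.0017,0,0.085],[0,0,0]],[[0.0017,0,0.0883],[0,0,0]],[[0.0017,0,0.0883],[0,0,0]],[[0.0017,0,0.0883],[0,0,0]]]' | python3 -m pendant
echo '[[[0,0,0.0033],[0,0,0]],[[0,0,0.0067],[0,0,0]],[[0,0,0.01],[0,0,0]],[[0,0,0.0117],[0,0,0]],[[0,0,0.0133],[0,0,0]],[[0,0,0.015],[0,0,0]],[[0,0,0.0167],[0,0,0]],[[0,0,0.0167],[0,0,0]]]' | python3 -m pendant
```

```text
clock: 14.8
position: [509.9, 32.5, 124.0]
tool_rot: [[-0.951, -0.31, 0.001], [-0.31, 0.951, 0.0], [-0.001, -0.0, -1.0]]
force: [-0.3, -0.2, 0.1]
opening: 0.6
gripper_force: 0.0
clock: 15.6
position: [509.5, 32.4, 113.7]
tool_rot: [[-0.951, -0.31, 0.0], [-0.31, 0.951, -0.0], [-0.0, -0.0, -1.0]]
force: [-1.7, -0.2, 1.9]
opening: 0.6
gripper_force: 1.1
```

```bash
echo '[[[0,0,0.0017],[0,0,0]],[[0,0,0.0033],[0,0,0]],[[0,0,0.005],[0,0,0]],[[0,0,0.0067],[0,0,0]],[[0,0,0.0083],[0,0,0]],[[0,0,0.01],[0,0,0]],[[0,0,0.01],[0,0,0]],[[0,0,0.01],[0,0,0]]]' | python3 -m pendant|egrep 'pos|^force'; for i in 1 2 3; do echo '[[[0,0,0.0008],[0,0,0]],[[0,0,0.0017],[0,0,0]],[[0,0,0.0017],[0,0,0]]]' | python3 -m pendant|egrep 'pos|^force'; done
```

```text
position: [509.5, 32.4, 107.3]
force: [-0.7, -0.7, 1.2]
position: [509.5, 32.4, 106.5]
force: [-1.3, 0.3, 2.7]
position: [509.5, 32.4, 105.5]
force: [-1.6, -0.0, 1.9]
position: [509.6, 32.4, 105.4]
force: [-3.9, 0.1, 8.2]
```

The round button is home too. I lift clear and check.

To row units: -150 mm / 600 = -0.25, -110 mm / 600 = -0.1833.

```bash
echo '[[[0,0,-0.0083],[0,0,0]],[[0,0,-0.05],[0,0,0]],[[0,0,-0.1167],[0,0,0]],[[0,0,-0.1833],[0,0,0]],[[0,0,-0.25],[0,0,0]],[[0.1,-0.0667,-0.25],[0,0,0]],[[0.1667,-0.1,-0.25],[0,0,0]],[[0.1667,-0.1,-0.25],[0,0,0]],[[0.1667,-0.1,-0.25],[0,0,0]],[[0.1667,-0.1,-0.25],[0,0,0]]]' | python3 -m pendant
python3 - <<'E'
from h import *
from cell import bot
i=[]
for c in("scene","top"):
    d=bot.capture(c)["pixels"][:,:,::-1]
    i.append(d[190:410,190:450] if c=="scene" else d[170:340,130:520]);
z=[cv2.resize(k,None,fx=f,fy=f) for k,f in zip(i,(1.5,1.0))]
w=max(k.shape[1] for k in z);z=[cv2.copyMakeBorder(k,0,0,0,w-k.shape[1],0) for k in z]
cv2.imwrite("pics/end.png",np.vstack(z))
E
```

```text
clock: 18.3
position: [433.6, -55.6, 254.7]
tool_rot: [[-0.951, -0.309, 0.001], [-0.309, 0.951, 0.0], [-0.001, -0.0, -1.0]]
force: [0.4, 0.0, 0.2]
opening: 0.3
gripper_force: 0.0
```

View pics/end.png

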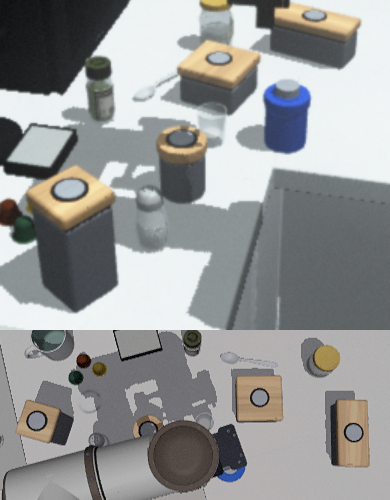

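The tall (70,188), broad (218,58) and round (182,138) buttons are all down flush like the oblong box's, and nothing else has moved.

```bash
python3 -c "
from cell import bot
print(bot.sign_off())"
```

```text
the job is handed in; nothing more can be done
None
```

I pressed the tall, broad and round buttons home in that order, with wrist-force readings never above about 10 N; nothing looked disturbed in the final picture, and the job is handed in (no verdict was returned).

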